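Shut the parts case and snap its locking cap home

TASK

Swing the upper half of the grey parts case shut so that the two shells meet edge to edge, then fetch the tall black cap and press it straight down, open end first, over the steel stud that stands up through the tongue of the case, past the click, until it sits fully home on the tongue. Do not let up after the click: finish with the gripper still on the cap, pressing it down firmly, as the program ends while holding it there. Leave the jar, the tin, the carton and the flat black disc where they are.

Things in the scene. Friction and masses are not known exactly. Their poses are not given: they have to be found in the camera images.
- case: Lower shell of the grey plastic case, fixed to the bench: open tray 130 (x) by 170 (y) by 40 mm high. Origin at the centre of its underside; x points to the side with the tongue, away from the robot; z up. The tongue, 52 mm wide, runs from the middle of the +x side to x = 135 mm, top at 40 mm, and carries the steel stud on the axis x = 107, y = 0 mm.
- stud (a point): The seat: point on the fixed stud's axis, level with the upper tongue's top face when the case is shut (46 mm above the bench). Axes as case. The cap's rim rests here when home. The stud is 19 mm thick, its tip tapers to 12 mm and ends 22 mm above this point; four sprung nubs bulge from it to 28 mm across, centred 9.5 mm above this point.
- lid: Upper shell, grey plastic, 130 by 170 by 16 mm deep. Origin on the hinge line at mid-width (65 mm behind case's origin, 40 mm above the bench); x runs from hinge to free edge, z out of its flat outside, which is at z = 16 mm. A tongue 52 mm wide (z = 0 to 6 mm) goes on from x = 130 to 200 mm; its 31 mm hole at x = 172 mm passes over the stud.
- lid_angle (a joint): Opening angle of the upper shell, rad: 0 closed edge to edge, growing as the free edge rises and swings back towards the robot. Starts between 0.7 and 1.1. A stiff hinge: the shell stays where it is left; about 1 to 3 N at the free edge closes it.
- cap_center (a point): Locking cap: black twelve-sided plastic, 40 mm across flats, 36 mm tall, standing open end down on the bench. Point on its axis half-way up (18 mm above the rim), z to the closed top. Inside, a 3 mm high rim lip of 24 mm bore, above it 31 mm bore up to 26 mm. The lip meets the nubs 14 mm above the seat, push peaks near 10 N at 11 mm, is gone by 5 mm; home is 18 mm above stud.
- cap: The same cap; origin at the centre of its lower rim, z up through its closed top.
- jar: Bystander: glass jar with a steel lid, 76 mm across, 110 mm tall, origin at its underside. Leave it.
- tin: Bystander: open metal tin, 74 mm across, 100 mm tall, origin at its underside. Leave it.
- carton: Bystander: cardboard carton 70 by 90 by 50 mm high, origin at its underside. Leave it.
- disc: Bystander: flat solid black disc, 60 mm across and 14 mm thick, origin at its underside. Not the cap; leave it.

How it is judged:
By the outcome, as a careful person would: the job done as asked, in the order asked, and still so for the second after the job is handed in, while the arm keeps its last pose, push and grip.
It also fails if it takes over 72 s, if anything falls off the work surface, if the arm or the gripper's body presses on something with over 40 N, if the wrist force passes 120 N, or if a joint passes its speed limit or range.

ROBOT

A 6-joint arm with a two-finger parallel gripper is mounted at the origin on the work surface. World frame = base frame: x ahead of the robot, y to its left, z up, the work surface at z = 0. Lengths are in m, angles in rad, forces in N, time in s.
With the tool pointing down it reaches from about 0.425 to 0.925 m from the base axis. Payload 12.5 kg.
Tool frame: the origin (TCP) lies on the centre line of the jaws, within the pads' length; the fingertips stand 8 mm ahead of it and the grasp point (between the pads) lies 11 mm behind it; z points along the fingers, y is the direction in which the jaws open and shut (so a half turn about z gives the same grasp; the last joint's range is limited). The gripper opens to 85 mm and grips with 20 to 120 N. Pads are 22 mm wide; open, the fingers measure 114 mm over their backs; the gripper's body (76 mm by 85 mm) begins 54 mm behind the grasp point. The pads swing forward as they close: fully open they stand 13 mm farther back than shut.
Start: joints at [-1.396, 0.491, 1.559, -0, 1.092, -0.106], TCP at [0.173, -0.601, 0.239] pointing down, gripper open.
Joint ranges: [-3.1, 3.1], [-0.84, 2.19], [0.05, 2.79], [-1.13, 4.28], [0.06, 2.93], [-2.69, 2.69]. Speed limits (rad/s): [2.22, 2.22, 2.79, 3.14, 3.14, 3.14].

INTERFACE

Orientations are given as [roll, pitch, yaw] about the fixed x, y, z axes, in that order (R = Rz(yaw) Ry(pitch) Rx(roll)).
In Python, from plant import * gives the robot as it stands. Calls block until the motion is done:
- reach(position, orientation): joint-space move of the TCP to a pose.
- move_linear(position, feed=0.15, orientation=None, contact_N=None): straight line of the TCP; orientation=None keeps the orientation; feed is the mean speed in m/s. With contact_N (N) it stops when the force on the tool has changed by that much, and returns True; else False.
- goto_joints(angles): joint-space move.
- release() and close_gripper(grip_force=None): open the fingers fully, or close them until they stop; grip_force is the grip in N (None keeps the last).
- pause(seconds).
- ik(position, orientation): joint angles nearest the present ones, or None.
- snapshot(name): name is "side" or "top" or "wrist"; returns (picture, depth): 480x640x3 uint8, red, green, blue; 480x640 float32, m along the optical axis (not along the pixel's ray), 0 where there is no reading.
- camera_model(name): a dict with "fx", "fy", "cx", "cy" (pixels), "R" (3x3) and "t" (3): a world point X has camera coordinates R X + t. Camera axes: x right, y down, z forward; pixel columns grow to the right and rows downward; lengths in m; the calibration is good to about 2 mm. A picture is of the moment at which its call begins: read the wrist's pose just before it. camera_model takes no time and is no camera call; for the wrist camera it gives the pose at the moment of the call.
A pose or a line that the arm cannot do raises IKError and nothing moves.
- sign_off(): hands the job in, once; it reports no verdict.
Readings, each from a call of its own:
- read_time(): time.
- read_qpos(): joint angles.
- read_qd(): joint speeds.
- read_joint_torque(): joint torques, N m.
- read_ee_pos(): TCP position.
- read_ee_rot(): TCP orientation.
- read_contact_force(): force on the tool from outside, world axes, zero at the start.
- read_moment(): the same for the moment, N m.
- read_grip_width(): finger opening in m.
Only numpy, scipy, OpenCV 4.12 (cv2) and the standard library are available. Lean on these libraries where they do the work, as an engineer would, in place of code of your own. Each camera call takes 0.05 s, during which the arm holds its last target.

## Working session

There is one attempt and no reset: what is moved stays moved. The work goes in short steps, each a Python script; the robot and the scene stay as the last script left them, time stands still between calls to the robot, and variables do not carry over. Pictures are saved under pics/ and viewed, and the job is handed in when it is done.

```bash
ls; mkdir -p pics
python3 - <<'E'
from plant import *
import cv2
for n in ("side","top","wrist"):
    m=camera_model(n); p,d=snapshot(n)
    cv2.imwrite(f"pics/a_{n}.png",p[:,:,::-1])
    print(n,m, (d>0).mean())
print(read_time())
E
```

```text
pics
side {'fx': 452.4161529742988, 'fy': 452.4161529742988, 'cx': 327.57197719646064, 'cy': 235.06709340073365, 'R': array([[ 0.97884918, -0.20453572, -0.00440701],
       [-0.13180754, -0.61402553, -0.77820268],
       [ 0.15646423,  0.76232394, -0.62799774]]), 't': array([-0.55869655,  0.13313862,  0.86616858])} 0.9961263020833333
top {'fx': 483.03895017221583, 'fy': 483.03895017221583, 'cx': 320.87801277332625, 'cy': 234.53137234420342, 'R': array([[-0.00330991, -0.99998623, -0.00407142],
       [-0.97374789,  0.00414969, -0.22759134],
       [ 0.2276051 ,  0.00321123, -0.97374822]]), 't': array([0.03970596, 0.56503218, 0.94220345])} 0.9961197916666666
wrist {'fx': 408.60135096787764, 'fy': 408.60135096787764, 'cx': 318.18010035030926, 'cy': 238.27815127425902, 'R': array([[ 0.27681626, -0.96092116, -0.00180984],
       [-0.9115534 , -0.2631897 ,  0.31591388],
       [-0.30404466, -0.08580034, -0.94878614]]), 't': array([-0.62446141, -0.04128757,  0.38133577])} 0.9960904947916667
0.15
```

View pics/a_side.png

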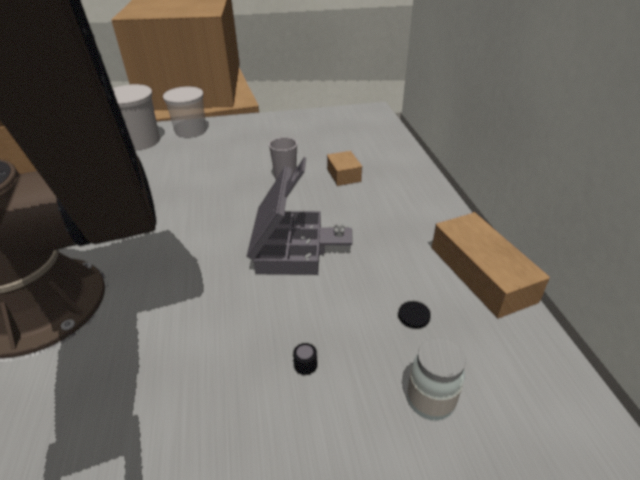

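View pics/a_top.png

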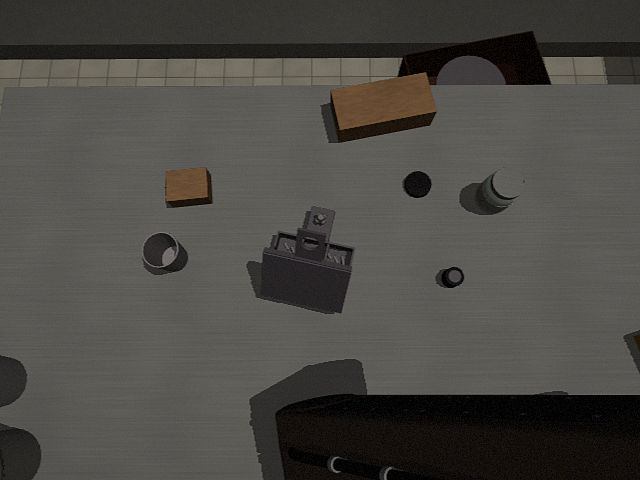

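View pics/a_wrist.png

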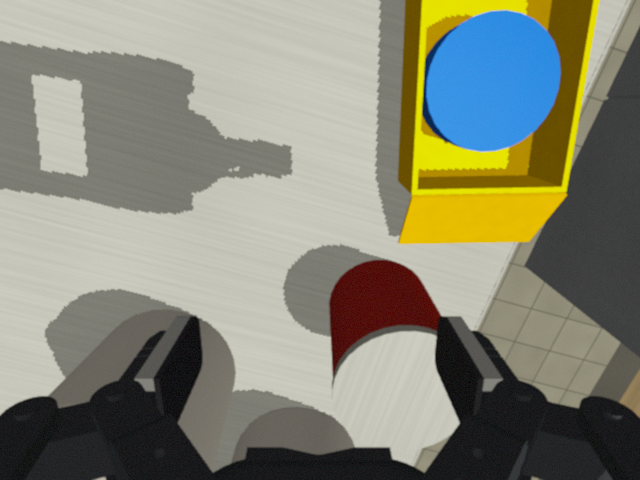

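The side view shows the case at (287,235), its stud at (339,230), the cap at (305,358), the disc at (414,314) and the jar at (437,380). The top view shows the stud at (320,219), the cap at (452,277), and the lid part-open with its free edge at about (310,240). I'll get coarse positions by ray casting.

```bash
cat > h.py <<'E'
from plant import *
import numpy as np, cv2
def cast(m,uv,z):
    uv=np.atleast_2d(uv).astype(float)
    r=np.c_[(uv[:,0]-m["cx"])/m["fx"],(uv[:,1]-m["cy"])/m["fy"],np.ones(len(uv))]@m["R"]
    c=-m["R"].T@m["t"]; return c+r*((z-c[2])/r[:,2])[:,None]
def proj(m,X):
    X=np.atleast_2d(X)@m["R"].T+m["t"]; return np.c_[X[:,0]/X[:,2]*m["fx"]+m["cx"],X[:,1]/X[:,2]*m["fy"]+m["cy"]]
def cloud(m,d):
    v,u=np.mgrid[:480,:640]
    C=np.stack([(u-m["cx"])/m["fx"]*d,(v-m["cy"])/m["fy"]*d,d],-1)
    return (C-m["t"])@m["R"]
def shot(n,f):
    m=camera_model(n);p,d=snapshot(n);cv2.imwrite(f"pics/{f}.png",p[:,:,::-1]);np.savez(f"{f}.npz",p=p,d=d,**m);return m,p,d
E
python3 - <<'E'
from h import *
np.set_printoptions(precision=4,suppress=True)
m,p,d=shot("top","b_top")
P=cloud(m,d)
for n,uv,z in [("stud",(320,218),.068),("captop",(453,277),.036),("disc",(417,184),.014),("jar",(508,184),.11),("carton",(188,183),.05),("tin",(161,247),.1)]:
    print(n,cast(m,uv,z), P[uv[1],uv[0]])
# lid points
reg=np.zeros((480,640),bool);reg[195:320,240:370]=1
for a,b in((.03,.043),(.06,.2)):
    k=reg&(P[...,2]>a)&(P[...,2]<b); print(k.sum())
cv2.imwrite("pics/b_crop.png",cv2.resize(p[190:330,230:380,::-1],None,fx=4,fy=4,interpolation=cv2.INTER_CUBIC))
E
```

```text
stud [[0.6001 0.0393 0.068 ]] [0.6008 0.0393 0.0656]
captop [[ 0.4791 -0.2398  0.036 ]] [ 0.4787 -0.239   0.0389]
disc [[ 0.6929 -0.1787  0.014 ]] [ 0.6916 -0.178   0.0176]
jar [[ 0.6588 -0.3441  0.11  ]] [ 0.6579 -0.343   0.1127]
carton [[0.6851 0.3262 0.05  ]] [0.6849 0.3261 0.0504]
tin [[0.5328 0.3577 0.1   ]] [0.5472 0.3813 0.0309]
700
4385
```

View pics/b_crop.png

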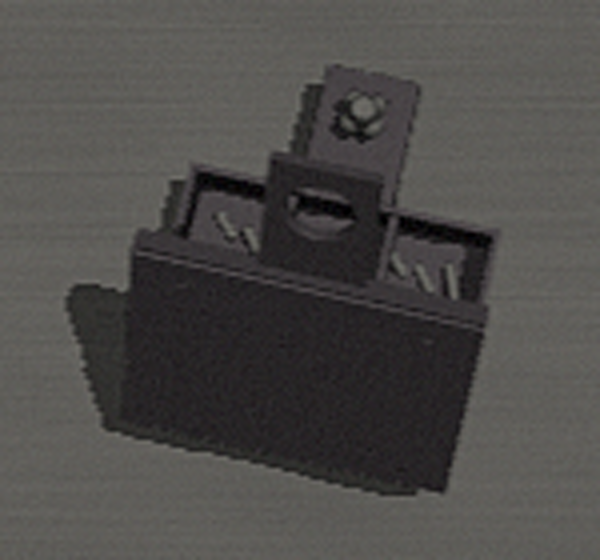

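The stud is at crop (362,108), and the case is yawed by roughly -10°. I'll get the lid plane from the depth image.

Run:
```python
from h import *
np.set_printoptions(precision=4,suppress=True)
z=np.load("b_top.npz");m=z;P=cloud(m,z["d"])
poly=np.array([[140,265],[475,330],[438,475],[130,410]])/4+[230,190]
k=np.zeros((480,640),np.uint8);cv2.fillPoly(k,[poly.astype(np.int32)],1)
Q=P[k>0];c=Q.mean(0);n=np.linalg.svd(Q-c,full_matrices=False)[2][2];n*=-np.sign(n[0])
print("lid n",n,"resid",np.std((Q-c)@n),"yaw",np.degrees(np.arctan2(-n[1],-n[0])),"angle",np.arccos(n[2]),Q.min(0),Q.max(0))
# tongue lower: z~.04 beyond tray
reg=np.zeros((480,640),bool);reg[203:245,300:340]=1
t=reg&(P[...,2]>.034)&(P[...,2]<.047);tt=P[t];print(len(tt))
# tray rim corners & tongue end edges at z=.04
cs=np.array([[325,66],[420,84],[193,163],[498,231]])/4+[230,190]
W=cast(m,cs,.04);print(W)
e=W[1]-W[0];print("yaw tongue end",np.degrees(np.arctan2(e[1],e[0]))+90, np.linalg.norm(e))
e=W[3]-W[2];print("yaw rim",np.degrees(np.arctan2(e[1],e[0]))+90, np.linalg.norm(e))
```

```text
lid n [-0.9709  0.2159  0.1039] resid 0.01773666990214641 yaw -12.53970618599967 angle 1.466712312721531 [ 0.3359 -0.0128  0.0555] [0.5038 0.1581 1.0462]
574
[[ 0.6336  0.0583  0.04  ]
 [ 0.6232  0.0069  0.04  ]
 [ 0.5798  0.129   0.04  ]
 [ 0.5419 -0.0337  0.04  ]]
yaw tongue end -11.403974108051983 0.052438643689911406
yaw rim -13.100301257386633 0.16706796253548112
```

Run:
```python
from h import *
np.set_printoptions(precision=4,suppress=True)
z=np.load("b_top.npz");m=z;P=cloud(m,z["d"])
poly=np.array([[150,270],[465,330],[435,465],[135,400]])/4+[230,190]
k=np.zeros((480,640),np.uint8);cv2.fillPoly(k,[poly.astype(np.int32)],1)
Q=P[k>0];Q=Q[(Q[:,2]>.05)&(Q[:,2]<.2)]
for i in range(6):
    c=np.median(Q,0) if i==0 else Q.mean(0)
    n=np.linalg.svd(Q-c,full_matrices=False)[2][2];n*=np.sign(n[2]);r=abs((Q-c)@n);Q=Q[r<max(.004,2.5*r.std())]if i<5 else Q
print(len(Q),n,"resid",r.std(),"yaw",np.degrees(np.arctan2(-n[1],-n[0])),"angle",np.arccos(n[2]))
s=np.array([.600,.039]);yw=np.radians(-12.8);x=np.array([np.cos(yw),np.sin(yw)]);h=s-.172*x
print("hinge",h,"offset check (16mm):",(c-np.r_[h,.04])@n)
q=read_qpos();print(q)
a=np.arccos(n[2])
for A in (a+.1,a,0):
  for yy in (yw,yw+np.pi/2,yw-np.pi/2):
    rr=.118*np.cos(A)-.016*np.sin(A);p=np.r_[h+rr*x,.04+.118*np.sin(A)+.016*np.cos(A)+.008]
    print(A,yy,p,ik(p,[np.pi,0,yy]))
print(read_ee_rot())
```

```text
2776 [-0.8248  0.1896  0.5327] resid 0.0006584267868197226 yaw -12.943946605500665 angle 1.0090215243546323
hinge [0.4323 0.0771] offset check (16mm): 0.013981265036197243
[-1.3956  0.4913  1.5592  0.      1.0917 -0.1056]
1.1090215243546324 -0.2234021442552742 [0.4696 0.0686 0.1608] [ 0.0058  0.3901  2.0069 -0.      0.7446  1.8   ]
1.1090215243546324 1.3473941825396223 [0.4696 0.0686 0.1608] [ 0.0058  0.3901  2.0069 -0.      0.7446  0.2292]
1.1090215243546324 -1.7941984710501708 [0.4696 0.0686 0.1608] None
1.0090215243546323 -0.2234021442552742 [0.4804 0.0662 0.1564] [ 0.0006  0.4094  1.9876 -0.      0.7446  1.7948]
1.0090215243546323 1.3473941825396223 [0.4804 0.0662 0.1564] [ 0.0006  0.4094  1.9876 -0.      0.7446  0.224 ]
1.0090215243546323 -1.7941984710501708 [0.4804 0.0662 0.1564] None
0 -0.2234021442552742 [0.5473 0.051  0.064 ] [-0.0273  0.6268  1.9008 -0.      0.614   1.7669]
0 1.3473941825396223 [0.5473 0.051  0.064 ] [-0.0273  0.6268  1.9008 -0.      0.614   0.1961]
0 -1.7941984710501708 [0.5473 0.051  0.064 ] None
[-3.1409 -0.0001  0.2808]
```

Lid angle is 1.01 rad and case yaw is -12.9°, with a plane residual of 0.7 mm. Next I close the lid along an arc with shut fingers.

```bash
cat >> h.py <<'E'
yw=np.radians(-12.9);cx=np.array([np.cos(yw),np.sin(yw)]);hinge=np.array([.600,.039])-.172*cx
O=[np.pi,0,yw]
def lidp(A,extra=0.,X=.115):
    zo=.016+.011*np.sin(A)+extra
    return np.r_[hinge+(X*np.cos(A)-zo*np.sin(A))*cx,.04+X*np.sin(A)+zo*np.cos(A)+.008]
E
python3 - <<'E'
from h import *
np.set_printoptions(precision=3,suppress=True)
close_gripper(40)
p=lidp(1.05,.02); print(p)
reach(np.r_[p[:2],.29],O)
print(read_time(),read_ee_pos(),read_contact_force())
move_linear(p,feed=.15)
print(read_contact_force())
for A in np.arange(1.0,.05,-.12):
    move_linear(lidp(A),feed=.12)
    print(round(A,2),read_ee_pos(),read_contact_force())
shot("side","c_side")
print(read_time())
E
```

```text
[0.45  0.073 0.17 ]
3.55 [0.45  0.073 0.29 ] [ 0.963 -0.331  0.153]
[-0.766  0.051  0.816]
1.0 [0.472 0.068 0.159] [-0.358 -0.195 -0.947]
0.88 [0.485 0.065 0.152] [ 0.09  -0.964  0.666]
0.76 [0.498 0.062 0.144] [-0.266 -0.234  0.844]
0.64 [0.509 0.06  0.135] [ 0.067  0.801 -0.173]
0.52 [0.519 0.057 0.124] [-0.736  0.198  0.974]
0.4 [0.528 0.055 0.111] [-0.945 -0.401  0.394]
0.28 [0.535 0.054 0.098] [ 0.716  0.366 -0.396]
0.16 [0.54  0.053 0.084] [-0.283  0.     0.085]
6.8417
```

View pics/c_side.png

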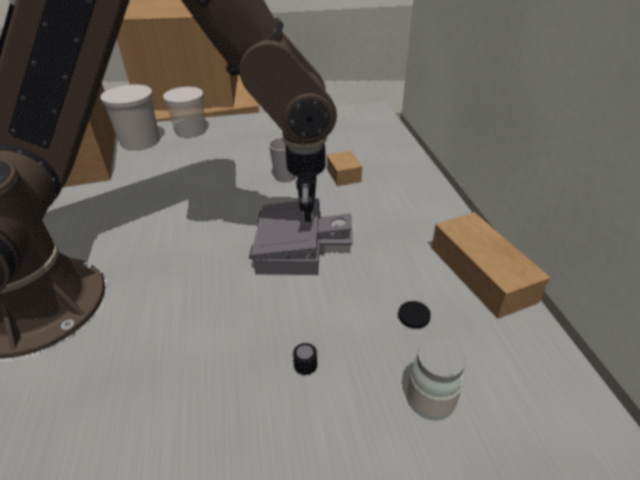

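The side view shows the lid almost shut, with its tongue over the stud at (338,225) and the fingers on the lid at (307,215). I'll finish with a force-limited press.

Run:
```python
from h import *
np.set_printoptions(precision=4,suppress=True)
q=lidp(0)
print(move_linear(lidp(.08),feed=.08,contact_N=25),read_ee_pos(),read_contact_force())
print(move_linear(np.r_[q[:2],.055],feed=.03,contact_N=20),read_ee_pos(),read_contact_force())
pause(.2);print(read_contact_force(), read_time())
print(move_linear(read_ee_pos()+[0,0,.1],feed=.25))
# wrist view of stud
p=np.r_[np.array([.600,.039])-.08*cx,.24]
reach(p,O)
shot("wrist","d_w");print(read_ee_pos(),read_time())
```

```text
False [0.5426 0.0521 0.0736] [-0.0137  0.2143  0.0966]
True [0.5442 0.0518 0.0639] [-2.7145 -0.3713 10.6936]
[-3.8465  0.0166 12.627 ] 7.7583
False
[0.5216 0.0568 0.2387] 8.775
```

View pics/d_w.png

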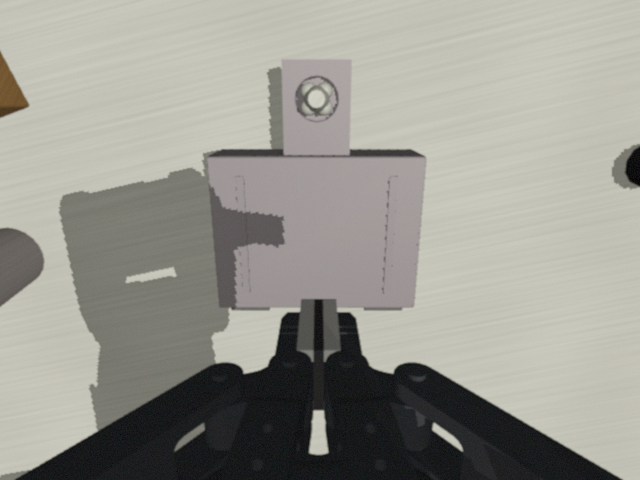

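The lid is shut: the fingertips stopped at z=0.056. In the wrist view the stud tip is at (317,98) and sits in the middle of the hole. I'll measure both precisely.

Run:
```python
from h import *
np.set_printoptions(precision=4,suppress=True)
m=np.load("d_w.npz");p=m["p"];g=cv2.cvtColor(p,cv2.COLOR_RGB2GRAY);P=cloud(m,m["d"])
hsv=cv2.cvtColor(p,cv2.COLOR_RGB2HSV)
roi=np.zeros_like(g);roi[80:120,298:338]=1
k=((g>190)&(roi>0)).astype(np.uint8)
cs,_=cv2.findContours(k,cv2.RETR_EXTERNAL,cv2.CHAIN_APPROX_NONE);c=max(cs,key=cv2.contourArea)
(u,v),r=cv2.minEnclosingCircle(c);M=cv2.moments(c);print("tip",u,v,r,M["m10"]/M["m00"],M["m01"]/M["m00"],cast(m,(u,v),.068))
# tongue colour mask
t=((hsv[...,2]<185)&(g>120)).astype(np.uint8);t[:, :283]=t[:, :283]
sub=np.zeros_like(t);sub[50:150,278:356]=1;t&=sub
cs,_=cv2.findContours(t,cv2.RETR_EXTERNAL,cv2.CHAIN_APPROX_NONE);c=max(cs,key=cv2.contourArea);print("tongue",cv2.boundingRect(c),cv2.minAreaRect(c))
print("tongue end corners",cast(m,[(283,60),(351,60)],.046))
print("lid heights",[np.round(P[v,u],4) for u,v in((230,165),(400,165),(317,250),(317,140),(317,68),(230,290),(400,290),(500,400))])
cv2.imwrite("pics/d_crop.png",cv2.resize(p[45:165,265:370,::-1],None,fx=5,fy=5,interpolation=cv2.INTER_CUBIC))
```

```text
tip 316.125 98.5 8.125100135803223 316.14444444444445 98.48055555555555 [[0.6034 0.0396 0.068 ]]
tongue (278, 59, 78, 91) ((316.5, 104.0), (90.0, 77.0), 90.0)
tongue end corners [[0.6353 0.0575 0.046 ]
 [0.6241 0.0085 0.046 ]]
lid heights [array([0.5709, 0.1156, 0.0565]), array([ 0.5417, -0.0125,  0.0572]), array([0.4877, 0.0657, 0.0566]), array([0.5735, 0.0459, 0.0472]), array([0.6244, 0.0342, 0.0457]), array([0.4689, 0.1464, 0.0567]), array([0.4368, 0.0047, 0.0575]), array([ 0.2495, -0.088 ,  0.0007])]
```

View pics/d_crop.png

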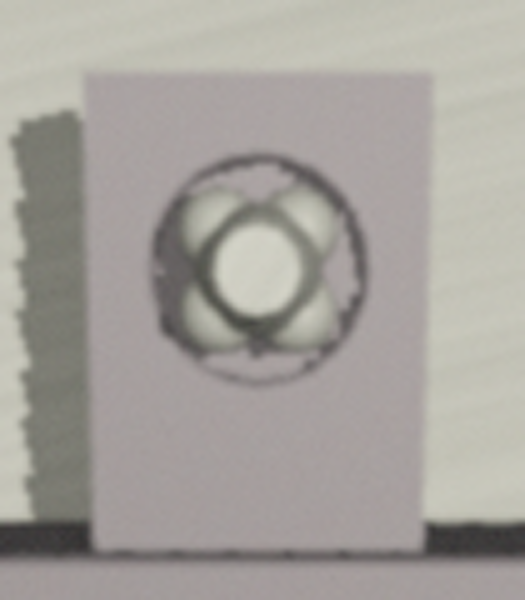

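The crop shows the tip at about (315.8,98.6) and the hole centre at (316.3,98.2). The stud estimates are (0.6034,0.0396) and (0.6024,0.0393). The lid heights match a shut lid at 0.0565 and 0.046. Now I'll view the cap from the same relative pose so that camera bias cancels.

Run:
```python
from h import *
np.set_printoptions(precision=4,suppress=True)
p=np.r_[np.array([.4785,-.2398])-.08*cx,.208]
release()
reach(p,O);pause(.15)
m,pic,d=shot("wrist","e_w");print(read_ee_pos(),read_ee_rot(),read_time(),read_grip_width())
uv=proj(m,[.4785,-.2398,.036])[0];print(uv)
a=int(uv[0])-50;b=max(int(uv[1])-50,0);print(a,b)
cv2.imwrite("pics/e_crop.png",cv2.resize(pic[b:b+100,a:a+100,::-1],None,fx=6,fy=6,interpolation=cv2.INTER_CUBIC))
```

```text
[ 0.401  -0.2213  0.2081] [ 3.1416 -0.0002 -0.2236] 10.925 0.08541387838739004
[319.4238 104.4561]
269 54
```

View pics/e_crop.png

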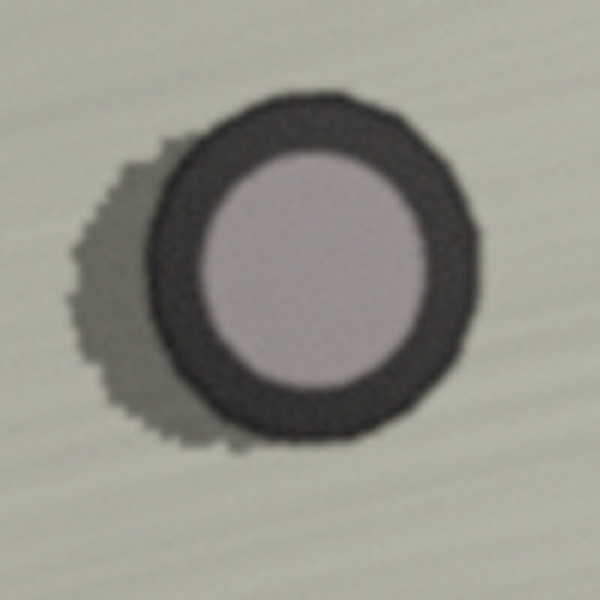

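View pics/e_w.png

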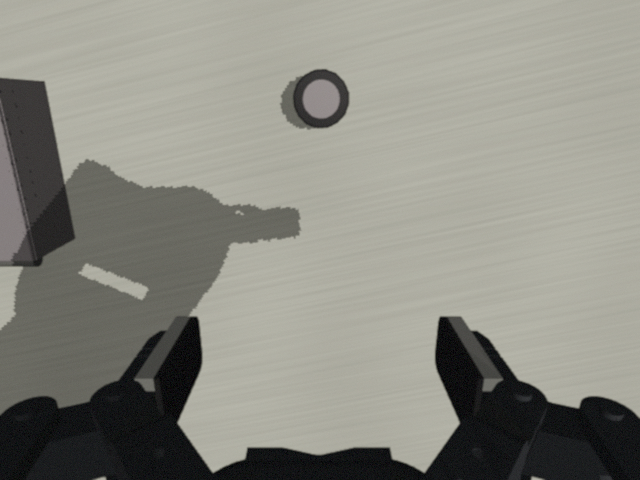

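The cap's top is at (321,98) in the full image, with a grey disc on the top face. Next are its centre and the direction of its flats.

Run:
```python
from h import *
np.set_printoptions(precision=4,suppress=True)
m=np.load("e_w.npz");p=m["p"]
S=8;a,b=271,56
g=cv2.resize(cv2.cvtColor(p,cv2.COLOR_RGB2GRAY)[b:b+90,a:a+90],None,fx=S,fy=S,interpolation=cv2.INTER_CUBIC)
full=lambda c:(c.reshape(-1,2)+.5)/S-.5+[a,b]
cs,h=cv2.findContours((g<85).astype(np.uint8),cv2.RETR_CCOMP,cv2.CHAIN_APPROX_NONE)
i=max(range(len(cs)),key=lambda i:cv2.contourArea(cs[i]) if h[0][i][3]<0 else 0)
j=max((k for k in range(len(cs)) if h[0][k][3]==i),key=lambda k:cv2.contourArea(cs[k]))
out=cast(m,full(cs[i]),.036);inn=cast(m,full(cs[j]),.036)
for n,w in(("out",out),("inn",inn)):
    e=cv2.fitEllipse((w[:,:2]*1000).astype(np.float32));print(n,e)
M=inn[:,:2].mean(0)
# silhouette 12th harmonic on top-plane contour, far side only is top edge
d=out[:,:2]-np.array(cv2.fitEllipse((inn[:,:2]*1000).astype(np.float32))[0])/1000
th=np.arctan2(d[:,1],d[:,0]);r=np.hypot(*d.T)
bins=np.radians(np.arange(-180,180,3));ri=np.interp(bins,*[x[np.argsort(th)] for x in(th,r)],period=2*np.pi)
f=np.fft.fft(ri)/len(ri);print("harm mm",np.abs(f[:20])*1000)
ph=np.angle(np.sum(ri*np.exp(-12j*bins)));print("corner dir deg",np.degrees(ph)/12,"mod30; flat at",np.degrees(ph)/12+15, "jaw dir",-12.9+90)
```

```text
out ((481.9774169921875, -241.0836944580078), (39.05881118774414, 39.74510192871094), 3.6187336444854736)
inn ((482.0340881347656, -241.62257385253906), (26.901165008544922, 27.02501106262207), 179.5945587158203)
harm mm [19.696   0.2727  0.0906  0.0142  0.0593  0.0478  0.0172  0.0266  0.031
  0.0194  0.0237  0.0097  0.012   0.0154  0.0091  0.0152  0.0481  0.0013
  0.0052  0.0178]
corner dir deg -10.950271259554123 mod30; flat at 4.049728740445877 jaw dir 77.1
```

The 12th harmonic is too weak to give the direction of the flats, so I'll let the squeeze align them. I'll grip once, which centres the cap on the jaw line, then reopen and look again to calibrate the camera-to-jaw bias.

```bash
cat >> h.py <<'E'
def capfind(m,p,z=.036):
    S=8;u,v=np.round(proj(m,[.481,-.241,z])[0]).astype(int);a,b=u-45,v-45
    g=cv2.resize(cv2.cvtColor(p,cv2.COLOR_RGB2GRAY)[b:b+90,a:a+90],None,fx=S,fy=S,interpolation=cv2.INTER_CUBIC)
    cs,h=cv2.findContours((g<85).astype(np.uint8),cv2.RETR_CCOMP,cv2.CHAIN_APPROX_NONE)
    i=max(range(len(cs)),key=lambda i:cv2.contourArea(cs[i]) if h[0][i][3]<0 else 0)
    j=max((k for k in range(len(cs)) if h[0][k][3]==i),key=lambda k:cv2.contourArea(cs[k]))
    w=cast(m,(cs[j].reshape(-1,2)+.5)/S-.5+[a,b],z)
    return cv2.fitEllipse((w[:,:2]*1000).astype(np.float32))
E
python3 - <<'E'
from h import *
np.set_printoptions(precision=4,suppress=True)
c=np.array([.4810,-.2408])
move_linear(np.r_[c,.10],feed=.3)
print(move_linear(np.r_[c,.015],feed=.12,contact_N=8),read_ee_pos())
close_gripper(30);print("w",read_grip_width(),read_ee_pos(),read_contact_force())
release()
g=read_ee_pos()
move_linear(np.r_[c,.10],feed=.25)
p=np.r_[c-.08*cx,.208]
move_linear(p,feed=.3);pause(.15)
m,pic,d=shot("wrist","f_w");print(capfind(m,pic),read_ee_pos(),read_time(),g)
E
```

```text
False [ 0.4813 -0.241   0.0159]
w 0.03984019863322092 [ 0.4812 -0.2409  0.0156] [-1.8832  0.5202  6.7813]
((482.1619873046875, -241.21536254882812), (26.86435317993164, 26.952733993530273), 166.53802490234375) [ 0.4032 -0.2229  0.2065] 14.6833 [ 0.481  -0.2408  0.0149]
```

View pics/f_w.png

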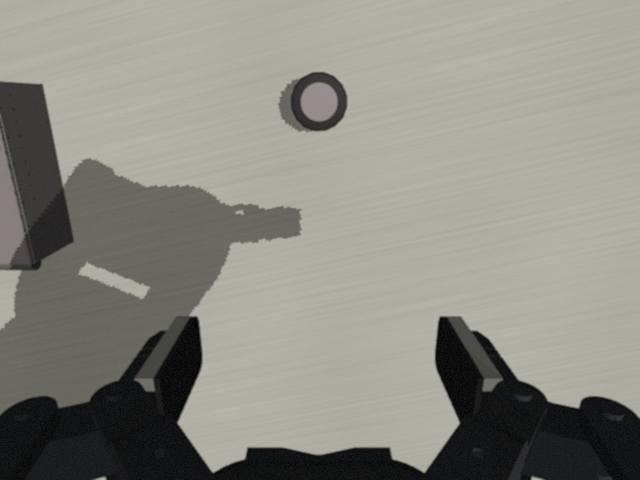

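Grip width is 39.84 mm, so it is on flats. The cap measures (0.4822,-0.2412) against the jaw line at (0.4811,-0.2409), so the jaw-direction bias is about 0. Next I grasp firmly, lift, and hover over the stud.

Run:
```python
from h import *
np.set_printoptions(precision=4,suppress=True)
c=np.array([.4811,-.2409])
move_linear(np.r_[c,.10],feed=.3)
print(move_linear(np.r_[c,.017],feed=.12,contact_N=8),read_ee_pos())
close_gripper(90);pause(.1);print("w",read_grip_width(),read_ee_pos(),read_contact_force())
move_linear(np.r_[c,.14],feed=.2)
s=np.array([.6019,.0398])
reach(np.r_[s,.14],O);pause(.1)
print("w",read_grip_width(),read_ee_pos(),read_contact_force())
move_linear(np.r_[s,.017+.046+.026],feed=.15,contact_N=8);pause(.1)
print(read_ee_pos(),read_contact_force(),read_time())
m,p,d=shot("side","g_s");u,v=proj(m,[.602,.04,.07])[0].astype(int)
m2,p2,_=shot("wrist","g_w")
A=cv2.resize(p[v-60:v+60,u-50:u+50,::-1],None,fx=5,fy=5,interpolation=cv2.INTER_CUBIC)
cv2.imwrite("pics/g_crop.png",A)
```

```text
False [ 0.4813 -0.2411  0.0178]
w 0.03855182720166573 [ 0.4813 -0.2409  0.0179] [-2.196   1.1363 10.4382]
w 0.03829731622780758 [0.6018 0.0384 0.1399] [-0.4223 -0.3382 -1.1317]
[0.6024 0.0395 0.09  ] [-0.4515 -0.9548 -0.7449] 19.3667
```

View pics/g_crop.png

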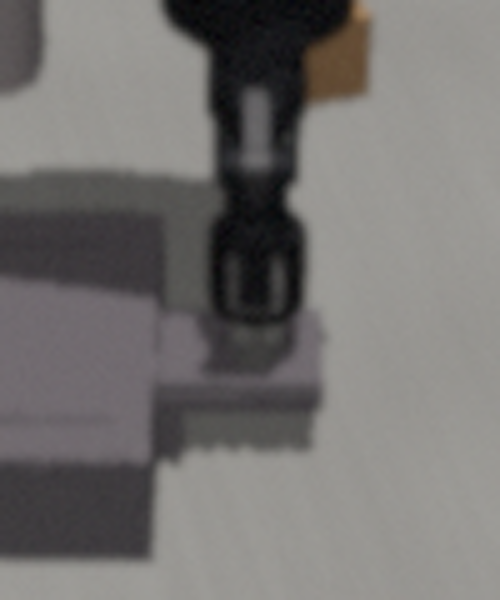

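View pics/g_w.png

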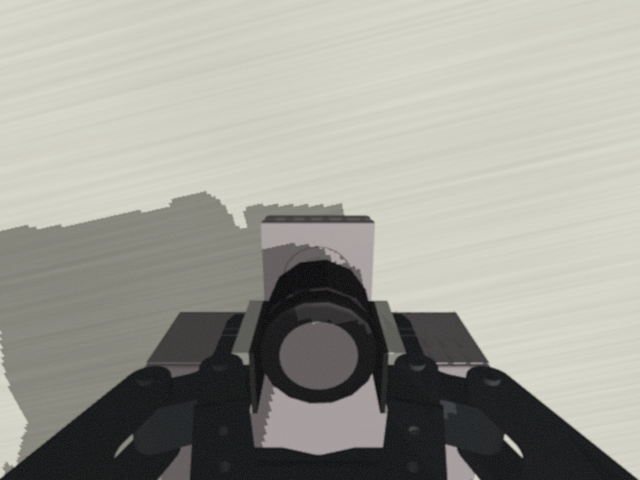

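The side crop shows the cap at (258,300) directly above the visible stud at (258,335). In the wrist view the cap axis at u≈319 lines up with the tongue's midline at u≈318. I'll check the cap's height in the grip, then press with force supervision.

Run:
```python
from h import *
np.set_printoptions(precision=4,suppress=True)
m=np.load("g_w.npz");P=cloud(m,m["d"])[335:375,300:340].reshape(-1,3);print("cap top",np.median(P,0),"TCP",read_ee_pos())
n=np.linalg.svd(P-P.mean(0),full_matrices=False)[2][2];print("tilt n",n)
s=np.array([.6019,.0398])
f0=read_contact_force()
for z in np.arange(.085,.0629,-.003):
    h=move_linear(np.r_[s,z],feed=.03,contact_N=30)
    e=read_ee_pos();print(h,np.round(z,4),e,read_contact_force()-f0)
    if h: break
print(read_time(),read_grip_width())
```

```text
cap top [0.6042 0.0387 0.1089] TCP [0.6023 0.0397 0.09  ]
tilt n [-0.7668  0.146   0.625 ]
False 0.085 [0.6018 0.0398 0.085 ] [-0.6091 -0.0089  0.2413]
False 0.082 [0.6018 0.0398 0.0818] [ 0.4652 -0.4295  0.0953]
False 0.079 [0.6018 0.0398 0.0788] [ 0.7682 -0.707   0.0323]
False 0.076 [0.6022 0.0399 0.0762] [1.3876 1.3502 3.1918]
False 0.073 [0.6019 0.0399 0.0728] [ 2.5287  0.7085 -0.6496]
False 0.07 [0.6016 0.0399 0.0692] [ 4.0856  1.1251 -8.3613]
False 0.067 [0.6016 0.0398 0.0666] [ 2.2578  1.3233 -4.276 ]
False 0.064 [0.6018 0.0397 0.0641] [0.2256 0.4079 0.8261]
21.5 0.038063876746637054
```

The click has been passed: there was +3 N resistance at 0.076, then the force turned to pull-in. Now I'll press home and build up the holding force.

Run:
```python
from h import *
np.set_printoptions(precision=4,suppress=True)
s=np.array([.6019,.0398])
for z in np.arange(.063,.050,-.001):
    h=move_linear(np.r_[s,z],feed=.02,contact_N=60);pause(.15)
    f=read_contact_force();print(h,np.round(z,4),read_ee_pos(),f)
    if f[2]>22 or h: break
print(read_time(),read_grip_width())
m,p,d=shot("side","i_s");shot("wrist","i_w")
u,v=proj(m,[.602,.04,.07])[0].astype(int)
cv2.imwrite("pics/i_crop.png",cv2.resize(p[v-60:v+60,u-50:u+50,::-1],None,fx=5,fy=5,interpolation=cv2.INTER_CUBIC))
```

```text
False 0.063 [0.6019 0.0397 0.0638] [-1.8126 -0.9329  7.2688]
False 0.062 [0.6019 0.0397 0.0636] [-6.2641 -0.7251 16.6694]
False 0.061 [0.602  0.0398 0.0635] [-8.7299 -1.2008 25.5507]
22.7 0.03843149290404239
```

View pics/i_crop.png

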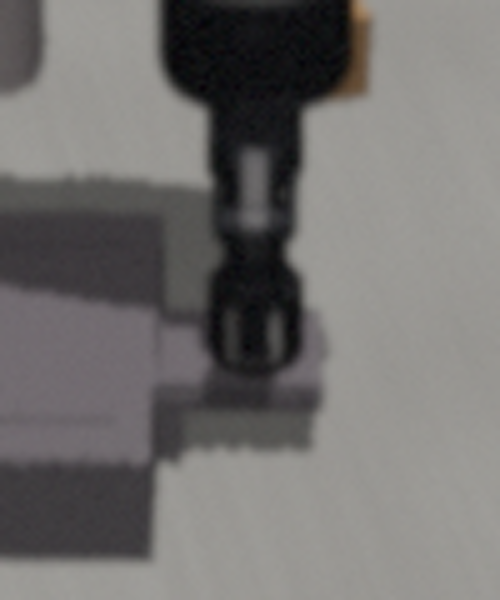

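View pics/i_w.png

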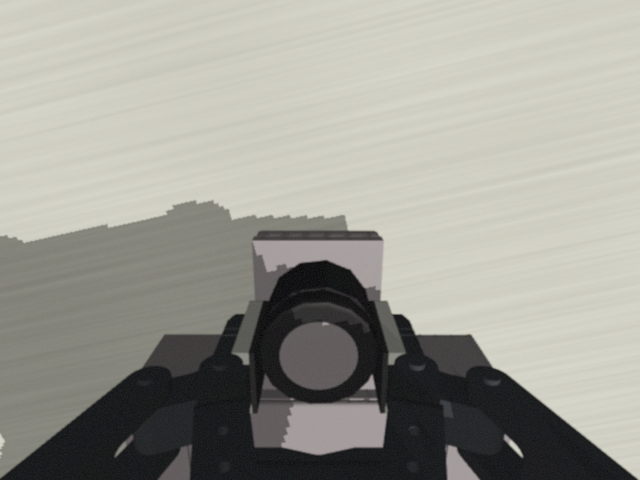

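The side crop shows the cap's lower edge at (253,370), down on the tongue with the stud hidden. In the wrist view the cap sits on the tongue. I'll make a last depth check of cap, tongue and lid, then sign off.

Run:
```python
from h import *
np.set_printoptions(precision=4,suppress=True)
m=np.load("i_w.npz");P=cloud(m,m["d"])
print("cap top",np.median(P[335:375,300:340].reshape(-1,3),0),"tongue",np.median(P[245:258,260:375].reshape(-1,3),0),"lid",np.median(P[430:445,300:330].reshape(-1,3),0))
g=np.load("g_w.npz");G=cloud(g,g["d"]);print("top minus TCP: hover",np.median(G[335:375,300:340,2])-.0900,"now",np.median(P[335:375,300:340,2])-read_ee_pos()[2])
m=np.load("i_s.npz");P=cloud(m,m["d"])
for X in ((.45,.10,.056),(.53,.0,.056),(.55,.1,.056)):
    u,v=np.round(proj(m,X)[0]).astype(int);print("side lid",P[v,u])
pause(.3);print(read_contact_force(),read_ee_pos(),read_time())
```

```text
cap top [0.6038 0.0388 0.0824] tongue [0.6266 0.0345 0.0461] lid [0.5462 0.0541 0.0564]
top minus TCP: hover 0.01892002046435648 now 0.0189045609870086
side lid [0.4493 0.0999 0.0553]
side lid [ 0.5302 -0.0026  0.0577]
side lid [0.55   0.0986 0.0567]
[-8.8805 -0.2366 25.2767] [0.602  0.0397 0.0635] 23.1
```

The cap top is at 0.0824 (home is 0.082), the tongue at 0.046, the lid at 0.056, and the push is a steady 25 N.

Run:
```python
from h import *
print(sign_off(), read_time(), read_contact_force())
```

```text
the job is handed in; nothing more can be done
the job is handed in; nothing more can be done
```

I closed the case, pressed the tall black cap down over the stud past the click until it sat home, and handed the job in with the gripper still pressing it. The run took about 23 s of the 72 s allowed. `sign_off()` gives no verdict, and nothing could be read after it.

- **Lid:** the lower shell's yaw and the starting lid angle (about 1.01 rad) came from the camera images. I swung the lid shut along its arc with the closed fingers. The outside measured 0.056–0.057 m on the wrist camera, against 0.056 m for a shut case. The upper tongue measured 0.046 m, as it should.
- **Cap:** the push met resistance about 14 mm above the seat, then a pull-in of up to about 8 N, then a hard stop. At the end the cap's top measured 0.0824 m against 0.082 m for fully home. It had not slipped in the grip.
- **Final hold:** the arm was pressing down with a steady 25 N at about 90 N of commanded grip. There was also a sideways force of about 9 N.
- **Bystanders:** I never touched the jar, tin, carton or disc, but I did not re-measure them at the end.

**Checks that failed or disagreed:**
- The search for the direction of the cap's flats was too weak to use. The grip width of 39.8 mm on the first gentle squeeze showed the jaws were on flats.
- The top and wrist cameras differed by about 3 mm on absolute positions. I worked from relative positions, which agreed within about 2 mm.
- One lid point on the side camera read 0.0577 m and another 0.0553 m, which is within its calibration error.

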